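# Time the coupling hub on a gearbox and lock it

### The job

The steel coupling hub sits loose on the upright shaft of the gearbox that is bolted to the blue stand. Turn the hub on its shaft until the notch in its disc faces the yellow arrow on the bracket, then slide the lock bolt by its red knob all the way home into the notch and let go. Leave the hub sitting down flat on the gearbox, never pull it off its shaft, and do not disturb the grease tub, the black clamp ring or the spanner.

Things in the scene. Friction and masses are not known exactly. Their poses are not given: they have to be found in the camera images.
- stand: Fixed blue stand: base plate 208 x 84 x 12 mm with an upright white-grey gearbox (77 mm wide) and, on its own +x side, a bracket guiding the lock bolt. Origin on the bench under the shaft axis; z up, x points level from the shaft to the bracket and yellow arrow. Bracket: from 64 to 88 mm from the axis, 128 mm high. Position and heading vary.
- hub_boss (a point): Centre (half-way up) of the square steel boss of the loose coupling hub (about 0.4 kg), 143 mm above the bench. The boss, the place to grip, is 40 x 40 mm and 36 mm high (125 to 161 mm above the bench), faces square to the hub's own x and y. Hub z is up the shaft; its +x points from the axis to the notch. The hub turns freely either way, without end, and stays where it is left.
- notch (a point): Middle of the only notch in the hub's dark disc, 40 mm from the hub axis, at the disc's top, 125 mm above the bench. The disc, under the boss, is 90 mm across, 12 mm thick. The notch is 16 mm wide, 16 mm deep from the rim, open above; a short yellow line joins it to the boss. The bright dots round the disc are screw heads.
- mark (a point): Tip of the flat yellow arrow on top of the bracket, 64 mm from the shaft axis, 128 mm above the bench. The notch faces it when the hub's +x and the stand's +x point the same way. The lock bolt runs straight under it.
- bolt_knob (a point): Point at the height to grip on the red upright knob of the lock bolt, 144 mm above the bench, 128 mm from the shaft axis when the bolt is right back. The knob is 16 mm thick there; its top (19 mm thick) is 161 mm above the bench, its foot about 124 mm. It stands on a steel bar 11 mm wide and moves with the bolt.
- lock_bolt (a joint): Travel of the lock bolt in m: 0 right back, 0.027 fully home. It slides level toward the hub (the stand's -x) as the value grows, with about 3 N of friction, and stays where it is left. The 11 mm wide bar with a tapered nose enters the disc only if the notch stands before it; else the rim stops it at about 0.015.
- grease_tub: Yellow tub, 79 mm across, 72 mm high, a bystander. Origin under its centre.
- clamp_ring: Black clamp ring lying flat, 68 mm across, 16 mm high, a bystander. Origin under its centre.
- spanner: Steel open-ended spanner, 155 mm long, lying flat, a bystander. Origin under its centre.

How it is judged:
On the way, in this order (a step that is already met when the one before it is completed fails the run):
1. the notch is turned to face the yellow arrow (within 4 mm sideways) while the bolt is still back (x of notch in the frame of stand above 0.03 m and y of notch in the frame of stand between -0.004 and 0.004 m and value of joint lock_bolt below 0.011 m), for 0.2 s.
2. the lock bolt is home in the notch (value of joint lock_bolt above 0.024 m and horizontal distance between notch and mark below 0.027 m), for 0.2 s.
At the end, for the whole second after the job is handed in: The lock bolt is within 3 mm of its fully home stop (joint above 0.024), in the notch, whose middle lies within 4 mm sideways of the line from the shaft axis to the yellow arrow; the hub sits down on the gearbox (raised less than 3 mm) and upright within 0.06 rad (value of joint lock_bolt above 0.024 m and x of notch in the frame of stand above 0.03 m and y of notch in the frame of stand between -0.004 and 0.004 m and z of hub_boss in the frame of stand below 0.146 m and angle between hub_boss's own z axis and vertical below 0.06 rad); the robot touches nothing.
It fails at once if the hub is pulled up off its shaft (raised more than 25 mm) (z of hub_boss in the frame of stand above 0.168 m).
It fails at once if the grease tub is moved more than 30 mm (distance of grease_tub from where it was at the start of the episode above 0.03 m).
It fails at once if the black clamp ring is moved more than 30 mm (distance of clamp_ring from where it was at the start of the episode above 0.03 m).
It fails at once if the spanner is moved more than 30 mm (distance of spanner from where it was at the start of the episode above 0.03 m).
It also fails if it takes over 72 s, if anything falls off the work surface, if the arm or the gripper's body presses on something with over 40 N, if the wrist force passes 120 N, or if a joint passes its speed limit or range.

### The arm

A 7-joint arm with a two-finger parallel gripper is mounted at the origin on a cart in front of the work surface, level with it; the furniture and walls round the work are solid. World frame = base frame: x ahead of the robot, y to its left, z up, the work surface at z = 0. Lengths are in m, angles in rad, forces in N, time in s.
With the tool pointing down it reaches from about 0.4 to 0.85 m from the base axis. Payload 4.5 kg.
Tool frame: the origin (TCP) lies at the centre of the arm's flange, where the gripper is bolted on; the fingertips stand 166 mm ahead of it and the grasp point (between the pads) lies 147 mm ahead of it (r.grip_depth is the distance from the TCP to the grasp point, in m); z points along the fingers, y is the line along which they close (so a half turn about z gives the same grasp; the last joint's range is limited). The gripper opens to 88 mm and grips with 3 to 60 N. Pads are 18 mm wide; open, the fingers measure 123 mm over their backs; the gripper's body (75 mm by 187 mm) begins 45 mm behind the grasp point.
Start: joints at [-1.097, 0.689, -0.195, 1.565, 0.157, 0.902, -0.215], TCP at [0.266, 0.566, 0.405] pointing down, gripper open.
Joint ranges: [-3.01, 3.01], [-0.46, 2.08], [-1.47, 1.51], [0.13, 2.56], [-1, 4.14], [0.04, 2.09], [-2.66, 2.66]. Speed limits (rad/s): [2.57, 2.57, 3.14, 3.14, 3.14, 3.14, 3.14].

### API

Orientations are given as a unit quaternion [x, y, z, w].
In Python, from plant import status, cams, r, finder gives the robot as it stands.
- The arm moves only by the tool play_rows, never from a script. Its argument "rows" is a list of rows, each a list of 7 numbers: the opening in per cent of the stroke, from 0 (shut) to 100 (fully open), then the shift along the tool's x, y, z in m, then the turn, a rotation vector about the tool's x, y, z in degrees. A call has 1 to 8 rows; each row shifts and turns the commanded pose from where the row before left it, along the tool's axes as they then stand; what a row does not reach is not made up. A row lasts 1/8 s, in which the tool goes at most 62.5 mm and 10.7 degrees, less where a joint would pass 70% of its speed; a pose out of reach is approached as far as the arm can. A call with a gripper value outside its range is refused whole. The fingers move at their own pace and stop on an object; "grip_force" is the grip in N (left out, the last holds). Time passes only in rows, so rows that do not move let the fingers close. It gives the time, the measured TCP pose, the force, the opening and the grip force at its end, in the units of the state.
- status.get_state(): the state, without advancing time (a new reading comes with each control period).
- cams.snapshot(name): name is "scene" or "top"; returns the picture (480x640x3 uint8, red, green, blue); there is no depth.
- cams.camera_params(name): a dict with "vfov" (degrees; the focal length in pixels is half the picture's height over the tangent of half this angle, whatever the lens; pixels are square), "cx", "cy" (the principal point, pixels), "R" (3x3) and "t" (3): a world point X has camera coordinates R X + t. Camera axes: x right, y down, z forward; pixel columns grow to the right and rows downward; lengths in m; the calibration is good to about 2 mm. A picture is of the moment at which its call begins. camera_params takes no time and is no camera call.
- r.finish_job(): hands the job in; it is judged then, once.
Trained networks look in the newest picture that a camera, given by its name, has taken for a name from the list of things; names that differ only in an ending like _2 or _b are one class to them, and where a whole thing is asked for, a point or a joint stands for the part that bears it (a point fixed in the world has none). Each returns a list of dicts, best first, with "score" (0 to 1); they miss things now and then, are a little off and sometimes report something else, mostly with a low value. They report only what shows in the picture. A call takes as long as a camera call.
- finder.spot_in(camera, label): "at" ([x, y, z] in m, in the coordinates of the camera as it stood for that picture, good to about 4 mm: the middle of the surface that is visible of it).
- finder.regions_of(camera, label): "mask" (480x640 bool, what is visible of it).
The state is a dict: "clock": time; "q": joint angles; "qd": joint speeds; "joint_torque": joint torques, N m; "tool_pos": TCP position; "eef_rot": TCP orientation; "contact_force": force on the tool from outside, world axes, zero at the start; "moment": the same for the moment, N m; "opening": opening from 0.0 (shut) to 1.0 (fully open); "finger_force": force on a finger pad.
Only numpy, scipy, OpenCV 4.12 (cv2) and the standard library are available. Lean on these libraries where they do the work, as an engineer would, in place of code of your own. Each camera call takes 0.05 s, during which the arm holds its last target. There are 200 camera calls.

## Working session

There is one attempt and no reset: what is moved stays moved. The work goes in short steps, Python scripts to look and compute and a tool call to move; the robot and the scene stay as the last step left them, time stands still between calls to the robot, and variables do not carry over. Pictures are saved under pics/ and viewed, at most 10 in all, crops included, and the job is handed in when it is done.

Besides the shell and the picture viewer there is one more tool, called after "Emit:" in YAML: its name, and indented under it one key for each argument. play_rows: Moves the arm, as the interface text tells. Its arguments: {"type":"object","properties":{"rows":{"type":"array","items":{"type":"array","items":{"type":"number"}}},"grip_force":{"type":"number"}},"required":["rows"]}

```bash
mkdir -p pics; cat > h.py <<'E'
import numpy as np, cv2
from plant import status, cams, r, finder
from scipy.spatial.transform import Rotation as Ro
def snap(c,fn=None):
    im=cams.snapshot(c)
    if fn: cv2.imwrite('pics/'+fn,im[:,:,::-1])
    return im
def par(c):
    p=cams.camera_params(c); f=240/np.tan(np.radians(p['vfov'])/2)
    return f,p['cx'],p['cy'],np.array(p['R']),np.array(p['t'])
def spot(c,l):
    f,cx,cy,R,t=par(c)
    return [(round(d['score'],2),(R.T@(np.array(d['at'])-t)).round(4)) for d in finder.spot_in(c,l)[:3]]
def proj(c,X):
    f,cx,cy,R,t=par(c); q=R@np.array(X)+t; return np.array([cx+f*q[0]/q[2],cy+f*q[1]/q[2]])
def unproj(c,uv,z):
    f,cx,cy,R,t=par(c); d=R.T@np.array([(uv[0]-cx)/f,(uv[1]-cy)/f,1]); o=-R.T@t
    return o+d*(z-o[2])/d[2]
E
python3 - <<'E'
from h import *
s=status.get_state(); print(s)
for c in ('top','scene'):
    snap(c,c+'0.png'); print(c,par(c))
    for l in ('stand','hub_boss','notch','mark','bolt_knob','grease_tub','clamp_ring','spanner'):
        print(l,spot(c,l))
E
```

```text
{'clock': 0.0, 'q': array([-1.09720009,  0.68998101, -0.19450779,  1.56633207,  0.15731505,
        0.90245897, -0.21510415]), 'qd': array([-1.51098290e-03,  1.51236068e-03,  2.32130161e-04, -1.39467980e-03,
       -8.12522799e-05,  3.04651472e-04, -1.90836640e-04]), 'joint_torque': array([ 3.47342220e-04, -5.27560937e+01, -1.26675412e+00, -1.53421265e+01,
       -5.26391377e-02,  6.67342290e-03,  1.75157588e-04]), 'tool_pos': array([0.26598923, 0.56522259, 0.40391463]), 'eef_rot': array([ 2.18089446e-01,  9.75928376e-01, -8.84515282e-04, -1.26155123e-04]), 'contact_force': array([-1.05455435, -0.12110783,  0.23103702]), 'moment': array([ 0.02943876,  0.01882722, -0.04967287]), 'finger_force': 0.0, 'opening': 0.9951751482805508}
top (np.float64(482.3736200269373), 325.7377972453775, 242.49921171132885, array([[-1.90314700e-02, -9.99818544e-01, -8.25455198e-04],
       [-9.99175718e-01,  1.90488295e-02, -3.58472782e-02],
       [ 3.58564975e-02,  1.42548390e-04, -9.99356939e-01]]), array([-0.00995724,  0.55221645,  1.18590809]))
stand [(0.78, array([5.076e-01, 5.000e-04, 8.500e-03])),
[... 693 characters left out ...]
80220156, array([[ 6.02094459e-01, -7.98424826e-01, -2.46160520e-04],
       [-3.50998550e-01, -2.64412073e-01, -8.98268486e-01],
       [ 7.17134772e-01,  5.40928880e-01, -4.39447000e-01]]), array([-0.36060951,  0.29766516,  0.78184888]))
stand [(0.82, array([0.4907, 0.0114, 0.042 ]))]
hub_boss [(0.76, array([0.479 , 0.0676, 0.1239]))]
notch [(0.93, array([0.4748, 0.0646, 0.1237]))]
mark [(0.75, array([0.4925, 0.0144, 0.0361]))]
bolt_knob [(0.65, array([ 0.5243, -0.0395,  0.1181]))]
grease_tub [(0.83, array([0.4181, 0.2552, 0.0528]))]
clamp_ring [(0.67, array([ 0.5235, -0.0408,  0.1225])), (0.63, array([0.7011, 0.0381, 0.0116]))]
spanner [(0.62, array([ 4.284e-01, -3.152e-01, -2.000e-04]))]
```

View pics/top0.png

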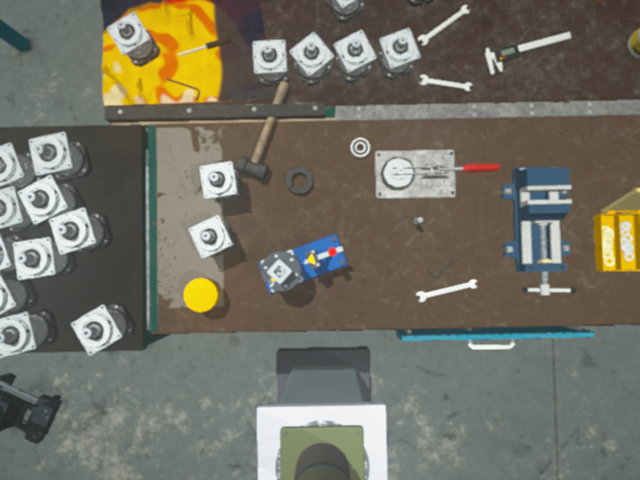

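View pics/scene0.png

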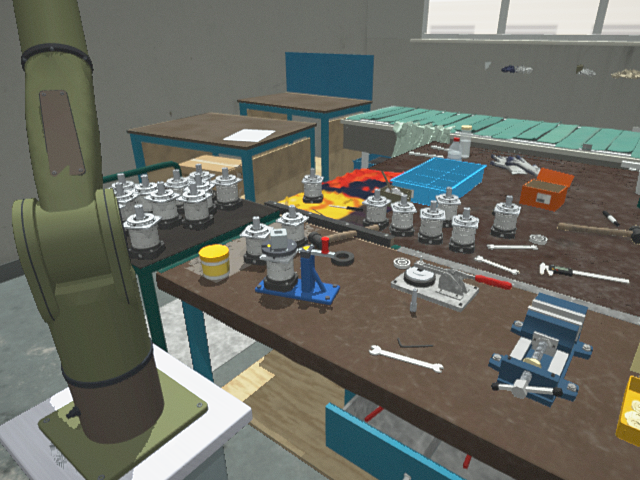

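The top view shows the hub at about (281,271), the knob at (333,252) and the tub at (200,295). I'll enlarge the stand.

```bash
python3 - <<'E'
from h import *
im=cv2.imread('pics/top0.png')[225:305,250:355]
cv2.imwrite('pics/c1.png',cv2.resize(im,None,fx=7.5,fy=7.5,interpolation=cv2.INTER_CUBIC)[:600])
im=cv2.imread('pics/scene0.png')[215:305,240:350]
cv2.imwrite('pics/c2.png',cv2.resize(im,None,fx=6,fy=6,interpolation=cv2.INTER_CUBIC))
E
```

```text
(no output)
```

View pics/c1.png

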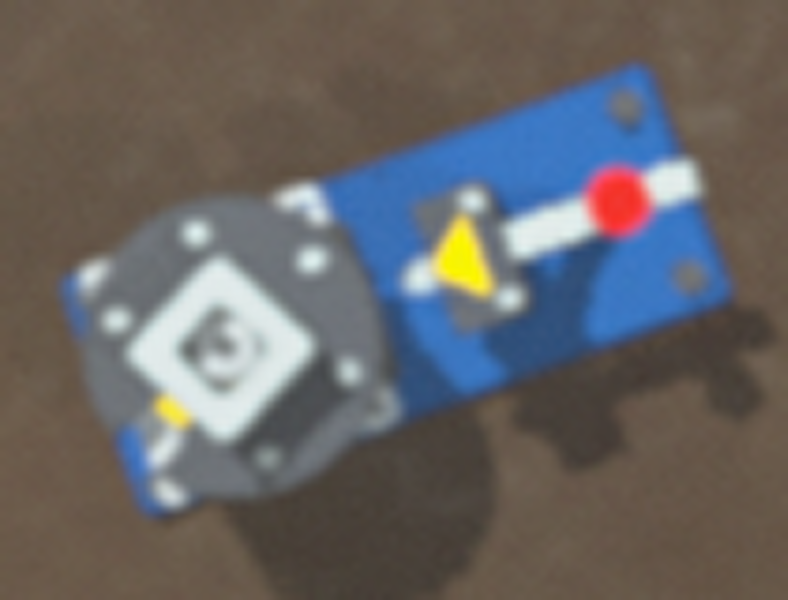

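View pics/c2.png

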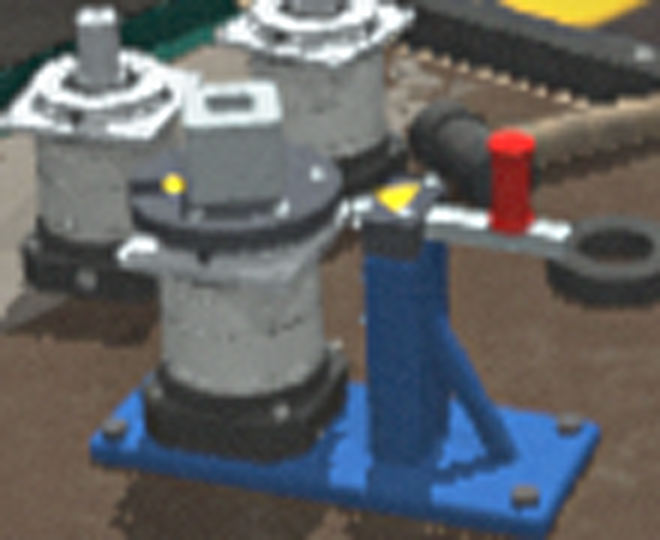

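The crops show the boss top centre at about (221,351) in the first one, the knob at (618,200), and the yellow line and notch toward (165,430), which is the lower left.

```bash
python3 - <<'E'
from h import *
U=lambda x,y,z: unproj('top',(250+(x+.5)/7.5-.5,225+(y+.5)/7.5-.5),z)[:2]
C=[U(*p,.161) for p in((127,352),(218,257),(317,350),(225,445))]
c=np.mean(C,0);k=U(618,200,.161);m=U(432,268,.128);n=U(172,411,.125)
dc=U(237,347,.119)
an=lambda v:np.degrees(np.arctan2(v[1],v[0]))
print('boss',c,'knob',k,np.linalg.norm(k-c),an(k-c),'mark',m,np.linalg.norm(m-c),an(m-c),'notch',n,np.linalg.norm(n-c),an(n-c),'disc',dc)
print([an(C[(i+1)%4]-C[i]) for i in range(4)],[np.linalg.norm(C[(i+1)%4]-C[i]) for i in range(4)])
# base plate corners z=.012
B=[U(*p,.012) for p in((645,62),(733,297),(150,516),(62,280))]
print(np.mean(B,0),[an(B[(i+1)%4]-B[i]) for i in range(4)],B)
s=status.get_state();print(Ro.from_quat(s['eef_rot']).as_matrix().round(3))
E
```

```text
boss [0.48602366 0.08139172] knob [ 0.52733774 -0.03361228] 0.12219972534320835 -70.23966555203741 mark [0.50874482 0.02169337] 0.06387600336048704 -69.16320467238053 notch [0.4676528  0.10000723] 0.026153886979779096 134.6210209013186 disc [0.48619432 0.08090706]
[np.float64(-44.77249445499236), np.float64(-134.18819088781177), np.float64(134.85926223344353), np.float64(45.57486697364243)] [np.float64(0.037830452129640986), np.float64(0.03919808533710791), np.float64(0.03799482039956939), np.float64(0.03895256967044132)]
[0.50217827 0.03765706] [np.float64(-160.62414016427817), np.float64(109.469361881995), np.float64(19.629644688379127), np.float64(-70.5698558049232)] [array([ 0.57533464, -0.04526481]), array([ 0.49728015, -0.07271517]), array([0.42901684, 0.12038257]), array([0.50708144, 0.14822565])]
[[-0.905  0.426  0.   ]
 [ 0.426  0.905  0.   ]
 [ 0.     0.    -1.   ]]
```

Emit:
play_rows:
  rows:
    - [70, -0.0254, -0.0216, 0, 0, 0, 0]
    - [70, -0.0254, -0.0216, 0, 0, 0, 0]
    - [70, -0.0254, -0.0216, 0, 0, 0, 0]
    - [70, -0.0254, -0.0216, 0, 0, 0, 0]
    - [70, -0.0254, -0.0216, 0, 0, 0, 0]
    - [70, -0.0254, -0.0216, 0, 0, 0, 0]
    - [70, -0.0254, -0.0216, 0, 0, 0, 0]
    - [70, -0.0254, -0.0216, 0, 0, 0, 0]

```text
clock: 1.9
tool_pos: [0.3768, 0.3217, 0.4049]
eef_rot: [0.218, 0.976, 0.0, 0.0]
contact_force: [0.2, 0.2, 0.3]
opening: 0.699
finger_force: 0.0
```

Emit:
play_rows:
  rows:
    - [70, -0.0254, -0.0216, 0, 0, 0, 0]
    - [70, -0.0254, -0.0216, 0, 0, 0, 0]
    - [70, -0.0254, -0.0216, 0, 0, 0, 0]
    - [70, -0.0254, -0.0216, 0, 0, 0, 0]
    - [70, -0.0254, -0.0216, 0, 0, 0, 0]
    - [70, -0.0254, -0.0216, 0, 0, 0, 0]
    - [70, -0.0254, -0.0216, 0, 0, 0, 0]
    - [70, -0.0254, -0.0216, 0, 0, 0, 0]

```text
clock: 2.9
tool_pos: [0.4872, 0.0788, 0.4049]
eef_rot: [0.218, 0.976, 0.0, 0.0]
contact_force: [0.3, -1.4, 0.2]
opening: 0.7
finger_force: 0.0
```

Emit:
play_rows:
  rows:
    - [70, 0, 0, 0, 0, 0, 9]
    - [70, 0, 0, 0, 0, 0, 9]
    - [70, 0, 0, 0, 0, 0, 9]
    - [70, 0, 0, 0, 0, 0, 9]
    - [70, 0, 0, 0, 0, 0, 9]
    - [70, 0, 0, 0, 0, 0, 9]

```text
clock: 3.65
tool_pos: [0.4867, 0.0799, 0.4049]
eef_rot: [0.639, 0.769, 0.0, 0.0]
contact_force: [0.0, 0.4, 0.8]
opening: 0.7
finger_force: 0.0
```

Emit:
play_rows:
  rows:
    - [70, 0, 0, 0, 0, 0, 9]
    - [70, 0, 0, 0, 0, 0, 9]
    - [70, 0, 0, 0, 0, 0, 9]
    - [70, 0, 0, 0, 0, 0, 9]
    - [70, 0, 0, 0, 0, 0, 9]
    - [70, 0, 0, 0, 0, 0, 9]
    - [70, 0, 0, 0, 0, 0, 0]
    - [70, 0, 0, 0, 0, 0, 0]

```text
clock: 4.65
tool_pos: [0.4867, 0.0799, 0.4048]
eef_rot: [0.917, 0.398, 0.0, -0.0]
contact_force: [0.6, -0.1, 0.2]
opening: 0.701
finger_force: 0.0
```

```bash
cat >> h.py <<'E'
def to(target,psi):
    s=status.get_state(); M=Ro.from_quat(s['eef_rot']).as_matrix()
    y=M[:,1]; a=np.degrees(np.arctan2(y[1],y[0])); d=(psi-a+180)%360-180
    print('t',s['clock'],'pos',s['tool_pos'].round(4),'psi',a.round(2),'z',M[:,2].round(4),'q',s['q'].round(2),'op',s['opening'],'F',s['contact_force'].round(1),s['finger_force'])
    G=s['tool_pos']+.147*M[:,2]
    print('grasp pt',G.round(4),'tool shift to target',(M.T@(np.array(target)-G)).round(4),'turn z',-d)
E
python3 - <<'E'
from h import *
to([.486,.081,.150],-45)
snap('scene','s1.png')
im=snap('top')
cv2.imwrite('pics/s1c.png',np.hstack([cv2.resize(cv2.imread('pics/s1.png')[170:310,220:360],(560,560)),]))
E
```

```text
t 4.65 pos [0.4867 0.0799 0.4048] psi -43.03 z [ 1.e-04  2.e-04 -1.e+00] q [-0.45  0.54  0.31  1.97 -0.25  0.67 -0.74] op 0.7014055303455936 F [ 0.6 -0.1  0.2] 0.0
grasp pt [0.4867 0.08   0.2578] tool shift to target [ 0.0003 -0.0012  0.1078] turn z 1.9686206801436015
```

View pics/s1c.png

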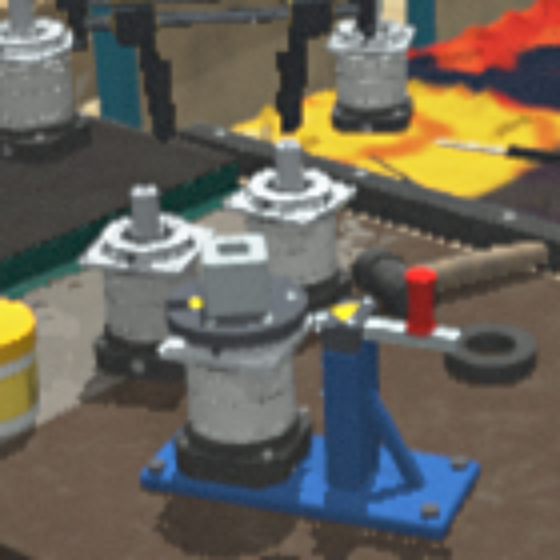

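The gripper hangs above the hub, which is at (235,290) in this crop, and nothing has moved. I'll descend and grip lightly.

Emit:
play_rows:
  rows:
    - [70, 0.0003, -0.0012, 0.02, 0, 0, 2]
    - [70, 0, 0, 0.02, 0, 0, 0]
    - [70, 0, 0, 0.02, 0, 0, 0]
    - [70, 0, 0, 0.02, 0, 0, 0]
    - [70, 0, 0, 0.014, 0, 0, 0]
    - [70, 0, 0, 0.0135, 0, 0, 0]
    - [70, 0, 0, 0, 0, 0, 0]
  grip_force: 12

```text
clock: 5.62
tool_pos: [0.4858, 0.0808, 0.2965]
eef_rot: [0.925, 0.381, -0.001, -0.0]
contact_force: [0.3, 1.1, -0.2]
opening: 0.701
finger_force: 0.0
```

Emit:
play_rows:
  rows:
    - [35, 0, 0, 0, 0, 0, 0]
    - [35, 0, 0, 0, 0, 0, 0]
    - [35, 0, 0, 0, 0, 0, 0]
    - [35, 0, 0, 0, 0, 0, 0]
    - [35, 0, 0, 0, 0, 0, 0]
    - [35, 0, 0, 0, 0, 0, 0]
  grip_force: 12

```text
clock: 6.38
tool_pos: [0.4863, 0.0808, 0.2977]
eef_rot: [0.925, 0.381, 0.001, 0.0]
contact_force: [-0.3, -0.1, 5.5]
opening: 0.457
finger_force: 11.9
```

```bash
python3 - <<'E'
from h import *
to([.486,.081,.150],109.7)
E
```

```text
t 6.375 pos [0.4863 0.0808 0.2977] psi -45.2 z [ 1.1e-03  3.0e-04 -1.0e+00] q [-0.38  0.71  0.2   2.07 -0.35  0.39 -0.69] op 0.4567312919767805 F [-0.3 -0.1  5.5] 11.894563436508179
grasp pt [0.4864 0.0809 0.1507] tool shift to target [-0.0002 -0.0004  0.0007] turn z -154.90217224551873
```

Emit:
play_rows:
  rows:
    - [35, 0, 0, 0, 0, 0, -4]
    - [35, 0, 0, 0, 0, 0, -8]
    - [35, 0, 0, 0, 0, 0, -9]
    - [35, 0, 0, 0, 0, 0, -9]
    - [35, 0, 0, 0, 0, 0, -9]
    - [35, 0, 0, 0, 0, 0, -9]
    - [35, 0, 0, 0, 0, 0, -9]
    - [35, 0, 0, 0, 0, 0, -9]

```text
clock: 7.38
tool_pos: [0.4867, 0.0809, 0.2977]
eef_rot: [0.566, 0.824, 0.001, 0.001]
contact_force: [0.8, 0.5, 5.1]
opening: 0.455
finger_force: 11.8
```

```bash
python3 - <<'E'
from h import *
to([.486,.081,.150],109.7)
E
```

```text
t 7.375 pos [0.4867 0.0809 0.2977] psi 21.07 z [ 2.3e-03  5.0e-04 -1.0e+00] q [-0.21  0.7  -0.07  2.06  0.12  0.38 -0.01] op 0.45518658405898094 F [0.8 0.5 5.1] 11.847993331030011
grasp pt [0.487  0.081  0.1507] tool shift to target [ 0.0004 -0.001   0.0007] turn z -88.63444811866123
```

Good: turning well within joint range and with low force.

Emit:
play_rows:
  rows:
    - [35, 0, 0, 0, 0, 0, -9]
    - [35, 0, 0, 0, 0, 0, -9]
    - [35, 0, 0, 0, 0, 0, -9]
    - [35, 0, 0, 0, 0, 0, -9]
    - [35, 0, 0, 0, 0, 0, -9]
    - [35, 0, 0, 0, 0, 0, -9]
    - [35, 0, 0, 0, 0, 0, -9]
    - [35, 0, 0, 0, 0, 0, -9]

```text
clock: 8.38
tool_pos: [0.4878, 0.0808, 0.2978]
eef_rot: [-0.026, 1.0, 0.001, 0.002]
contact_force: [4.1, -0.6, -0.1]
opening: 0.453
finger_force: 11.8
```

Emit:
play_rows:
  rows:
    - [35, 0, 0, 0, 0, 0, -9]
    - [35, 0, 0, 0, 0, 0, -7.6]
    - [35, 0, 0, 0, 0, 0, 0]
    - [35, 0, 0, 0, 0, 0, 0]

```text
clock: 8.88
tool_pos: [0.488, 0.0811, 0.2978]
eef_rot: [-0.167, 0.986, 0.001, 0.003]
contact_force: [6.7, 0.4, -0.0]
opening: 0.452
finger_force: 11.9
```

```bash
python3 - <<'E'
from h import *
to([.486,.081,.150],109.7)
E
```

```text
t 8.875 pos [0.488  0.0811 0.2978] psi 109.27 z [ 0.005   0.0019 -1.    ] q [ 0.03  0.73 -0.47  2.04  0.67  0.51  0.97] op 0.45153648130310486 F [ 6.7  0.4 -0. ] 11.931521580554545
grasp pt [0.4887 0.0814 0.1508] tool shift to target [0.0027 0.0005 0.0007] turn z -0.4289957845937238
```

Emit:
play_rows:
  rows:
    - [35, 0, 0, 0, 0, 0, -0.4]
    - [35, 0, 0, 0, 0, 0, 0]
    - [70, 0, 0, 0, 0, 0, 0]
    - [70, 0, 0, 0, 0, 0, 0]
    - [70, 0, 0, 0, 0, 0, 0]
    - [70, 0, 0, 0, 0, 0, 0]

```text
clock: 9.62
tool_pos: [0.4858, 0.0808, 0.2971]
eef_rot: [-0.172, 0.985, -0.0, -0.0]
contact_force: [0.5, 0.8, -0.3]
opening: 0.702
finger_force: 0.0
```

Emit:
play_rows:
  rows:
    - [70, 0, 0, -0.02, 0, 0, 0]
    - [70, 0, 0, -0.03, 0, 0, 0]
    - [70, 0, 0, -0.03, 0, 0, 0]
    - [70, 0, 0, -0.02, 0, 0, 0]
    - [70, 0, 0, 0, 0, 0, 9]
    - [70, 0, 0, 0, 0, 0, 9]
    - [70, 0, 0, 0, 0, 0, 9]
    - [70, 0, 0, 0, 0, 0, 9]

```text
clock: 10.62
tool_pos: [0.4858, 0.0808, 0.3972]
eef_rot: [0.143, 0.99, -0.0, -0.0]
contact_force: [0.2, 1.1, 0.3]
opening: 0.701
finger_force: 0.0
```

Emit:
play_rows:
  rows:
    - [70, 0, 0, 0, 0, 0, 9]
    - [70, 0, 0, 0, 0, 0, 9]
    - [70, 0, 0, 0, 0, 0, 9]
    - [70, 0, 0, 0, 0, 0, 9]
    - [70, 0, 0, 0, 0, 0, 9]
    - [70, 0, 0, 0, 0, 0, 9]
    - [70, 0, 0, 0, 0, 0, 0]

```text
clock: 11.5
tool_pos: [0.4858, 0.081, 0.3972]
eef_rot: [0.574, 0.819, -0.0, -0.0]
contact_force: [0.5, 0.1, 0.4]
opening: 0.702
finger_force: 0.0
```

```bash
python3 - <<'E'
from h import *
u=np.array([np.cos(np.radians(-70.2)),np.sin(np.radians(-70.2))])
p=np.array([.486,.081])+u*.25
to([*p,.26],19.8)
E
```

```text
t 11.5 pos [0.4858 0.081  0.3972] psi 19.91 z [-3.e-04 -4.e-04 -1.e+00] q [-0.15  0.53 -0.17  1.97  0.14  0.66 -0.06] op 0.7023004330887705 F [0.5 0.1 0.4] 0.0
grasp pt [0.4857 0.081  0.2502] tool shift to target [-2.501e-01 -2.000e-04 -9.800e-03] turn z 0.10951013602664261
```

Tool x is along minus stand x, so −x of 0.25 clears the view.

Emit:
play_rows:
  rows:
    - [70, -0.036, 0, 0, 0, 0, 0]
    - [70, -0.036, 0, 0, 0, 0, 0]
    - [70, -0.036, 0, 0, 0, 0, 0]
    - [70, -0.036, 0, 0, 0, 0, 0]
    - [70, -0.036, 0, 0, 0, 0, 0]
    - [70, -0.036, 0, 0, 0, 0, 0]
    - [70, -0.034, 0, 0, 0, 0, 0]
    - [70, 0, 0, 0, 0, 0, 0]

```text
clock: 12.5
tool_pos: [0.5707, -0.1577, 0.3968]
eef_rot: [0.576, 0.817, -0.001, 0.0]
contact_force: [-0.2, -0.1, 0.2]
opening: 0.698
finger_force: 0.0
```

```bash
python3 - <<'E'
from h import *
snap('top','t2.png')
im=cv2.imread('pics/t2.png')[225:305,250:355]
cv2.imwrite('pics/c3.png',cv2.resize(im,None,fx=7.5,fy=7.5,interpolation=cv2.INTER_CUBIC))
E
```

```text
(no output)
```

View pics/c3.png

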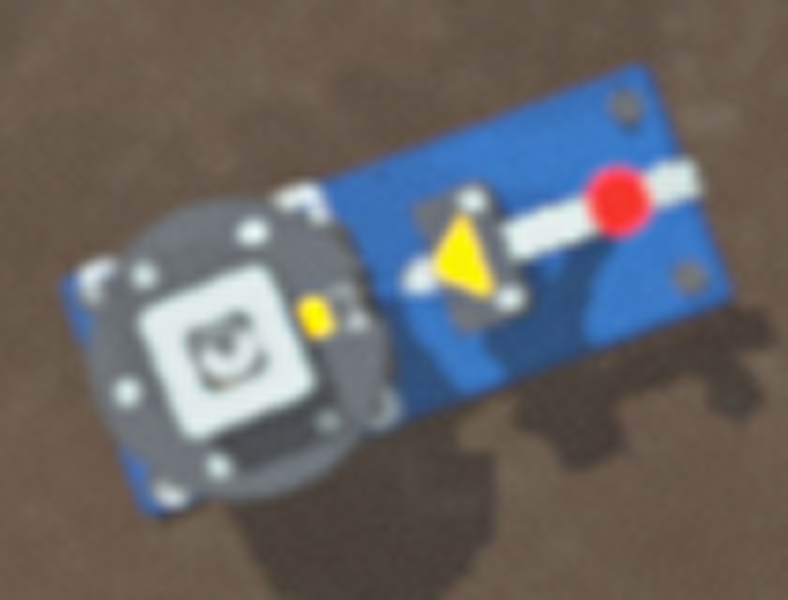

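```bash
python3 - <<'E'
from h import *
U=lambda x,y,z: unproj('top',(250+(x+.5)/7.5-.5,225+(y+.5)/7.5-.5),z)[:2]
C=[U(*p,.161) for p in((140,316),(263,262),(316,385),(192,438))]
c=np.mean(C,0);k=U(618,200,.161);n=U(316,316,.125);an=lambda v:np.degrees(np.arctan2(v[1],v[0]))
print(c,k,n,an(k-c),an(n-c),[an(C[(i+1)%4]-C[i]) for i in range(4)])
to([*k,.15],19.8)
E
```

```text
[0.48620667 0.07965919] [ 0.52733774 -0.03361228] [0.49510163 0.05664727] -70.04306045412147 -68.86663220655338 [np.float64(-67.37415671339379), np.float64(-157.61773841515543), np.float64(112.03674190015413), np.float64(22.227497054250517)]
t 12.55 pos [ 0.5704 -0.1554  0.3968] psi 19.79 z [-7.e-04  3.e-04 -1.e+00] q [ 0.3   0.65 -0.2   1.68  0.16  0.82  0.38] op 0.6937181012353869 F [-0.1  0.6  0.2] 0.0
grasp pt [ 0.5703 -0.1553  0.2498] tool shift to target [0.1291 0.0008 0.0998] turn z -0.005316822594750192
```

The notch now faces the arrow: the yellow line is at (316,316), within about 1–2° (roughly 1 mm). Next is the knob.

Emit:
play_rows:
  rows:
    - [60, 0.033, 0, 0, 0, 0, 0]
    - [60, 0.033, 0, 0, 0, 0, 0]
    - [60, 0.033, 0, 0, 0, 0, 0]
    - [60, 0.03, 0.0008, 0, 0, 0, 0]
    - [60, 0, 0, 0.025, 0, 0, 0]
    - [60, 0, 0, 0.025, 0, 0, 0]
    - [60, 0, 0, 0, 0, 0, 0]
    - [60, 0, 0, 0, 0, 0, 0]

```text
clock: 13.55
tool_pos: [0.5278, -0.0319, 0.3479]
eef_rot: [0.574, 0.819, 0.0, 0.0]
contact_force: [0.9, 0.1, 0.6]
opening: 0.603
finger_force: 0.0
```

```bash
python3 - <<'E'
from h import *
to([.5273,-.0336,.15],19.8)
E
```

```text
t 13.55 pos [ 0.5278 -0.0319  0.3479] psi 19.9 z [ 7.e-04  7.e-04 -1.e+00] q [ 0.08  0.65 -0.17  1.91  0.18  0.59  0.14] op 0.6032636876542814 F [0.9 0.1 0.6] 0.0
grasp pt [ 0.5279 -0.0318  0.2009] tool shift to target [-0.0015 -0.0012  0.0509] turn z 0.1049278131273752
```

Emit:
play_rows:
  rows:
    - [60, -0.0015, -0.0012, 0.02, 0, 0, 0]
    - [60, 0, 0, 0.02, 0, 0, 0]
    - [60, 0, 0, 0.011, 0, 0, 0]
    - [60, 0, 0, 0, 0, 0, 0]
    - [5, 0, 0, 0, 0, 0, 0]
    - [5, 0, 0, 0, 0, 0, 0]
    - [5, 0, 0, 0, 0, 0, 0]
    - [5, 0, 0, 0, 0, 0, 0]
  grip_force: 25

```text
clock: 14.55
tool_pos: [0.5281, -0.0342, 0.2966]
eef_rot: [0.575, 0.818, 0.001, 0.001]
contact_force: [0.3, -0.0, -3.9]
opening: 0.172
finger_force: 25.2
```

Emit:
play_rows:
  rows:
    - [5, 0, 0, 0, 0, 0, 0]
    - [5, 0, 0, 0, 0, 0, 0]
    - [5, 0, 0, 0, 0, 0, 0]
    - [5, 0.003, 0, 0, 0, 0, 0]
    - [5, 0.003, 0, 0, 0, 0, 0]
    - [5, 0.003, 0, 0, 0, 0, 0]
    - [5, 0, 0, 0, 0, 0, 0]

```text
clock: 15.42
tool_pos: [0.5253, -0.0263, 0.2965]
eef_rot: [0.575, 0.818, 0.001, 0.002]
contact_force: [7.0, 0.1, -1.8]
opening: 0.174
finger_force: 24.9
```

```bash
cat >> h.py <<'E'
def along():
    s=status.get_state(); M=Ro.from_quat(s['eef_rot']).as_matrix(); G=s['tool_pos']+.147*M[:,2]
    u=np.array([np.cos(np.radians(-70.2)),np.sin(np.radians(-70.2))]); d=G[:2]-[.4861,.0807]
    print('radial',d@u,'side',d[1]*u[0]-d[0]*u[1])
E
python3 - <<'E'
from h import *
to([.5273,-.0336,.15],19.8); along()
E
```

```text
t 15.425 pos [ 0.5253 -0.0263  0.2965] psi 19.79 z [ 3.7e-03 -1.0e-04 -1.0e+00] q [ 0.04  0.73 -0.13  1.96  0.2   0.46  0.11] op 0.17355827169613286 F [ 7.   0.1 -1.8] 24.921405273499886
grasp pt [ 0.5258 -0.0263  0.1495] tool shift to target [-0.0074 -0.0011 -0.0005] turn z -0.010600153546874935
radial 0.11413030162740667 side 0.001138506828051604
```

Emit:
play_rows:
  rows:
    - [5, 0.003, 0, 0, 0, 0, 0]
    - [5, 0.003, 0, 0, 0, 0, 0]
    - [5, 0.003, 0, 0, 0, 0, 0]
    - [5, 0.003, 0, 0, 0, 0, 0]
    - [5, 0.002, 0, 0, 0, 0, 0]
    - [5, 0, 0, 0, 0, 0, 0]

```text
clock: 16.18
tool_pos: [0.5207, -0.0135, 0.2965]
eef_rot: [0.575, 0.818, 0.001, 0.002]
contact_force: [6.3, -0.0, -2.1]
opening: 0.173
finger_force: 24.9
```

```bash
python3 - <<'E'
from h import *
to([.5273,-.0336,.15],19.8); along()
E
```

```text
t 16.175 pos [ 0.5207 -0.0135  0.2965] psi 19.76 z [ 4.e-03 -5.e-04 -1.e+00] q [ 0.02  0.72 -0.13  1.98  0.2   0.45  0.09] op 0.17263080321484134 F [ 6.3 -0.  -2.1] 24.932479792643107
grasp pt [ 0.5213 -0.0135  0.1495] tool shift to target [-0.0209 -0.0011 -0.0004] turn z -0.036406889994680114
radial 0.10059743970072185 side 0.0012040595374125107
```

Emit:
play_rows:
  rows:
    - [5, 0.002, 0, 0, 0, 0, 0]
    - [5, 0.002, 0, 0, 0, 0, 0]
    - [5, 0.001, 0, 0, 0, 0, 0]
    - [5, 0, 0, 0, 0, 0, 0]

```text
clock: 16.68
tool_pos: [0.5202, -0.0126, 0.2966]
eef_rot: [0.577, 0.817, -0.0, 0.004]
contact_force: [9.9, -9.9, -6.2]
opening: 0.171
finger_force: 25.0
```

```bash
python3 - <<'E'
from h import *
to([.5273,-.0336,.15],19.8); along()
E
```

```text
t 16.675 pos [ 0.5202 -0.0126  0.2966] psi 19.52 z [ 0.0069 -0.0054 -1.    ] q [ 0.01  0.72 -0.12  1.98  0.2   0.44  0.08] op 0.17088336243075578 F [ 9.9 -9.9 -6.2] 24.980461528366
grasp pt [ 0.5212 -0.0134  0.1496] tool shift to target [-0.0211 -0.001  -0.0003] turn z -0.2833831923684045
radial 0.10039718216226466 side 0.001193687566086489
```

It has hit a hard stop at a radius of about 0.100 m, which matches home. I'll release and retreat.

Emit:
play_rows:
  rows:
    - [60, 0, 0, 0, 0, 0, 0]
    - [60, 0, 0, 0, 0, 0, 0]
    - [60, 0, 0, 0, 0, 0, 0]
    - [60, 0, 0, 0, 0, 0, 0]
    - [60, 0, 0, -0.02, 0, 0, 0]
    - [60, 0, 0, -0.03, 0, 0, 0]
    - [60, 0, 0, -0.03, 0, 0, 0]
    - [60, 0, 0, -0.03, 0, 0, 0]

```text
clock: 17.68
tool_pos: [0.5173, -0.008, 0.4071]
eef_rot: [0.575, 0.818, -0.0, -0.0]
contact_force: [-0.5, 0.9, -0.1]
opening: 0.604
finger_force: 0.0
```

Emit:
play_rows:
  rows:
    - [60, -0.035, 0, 0, 0, 0, 0]
    - [60, -0.035, 0, 0, 0, 0, 0]
    - [60, -0.035, 0, 0, 0, 0, 0]
    - [60, -0.035, 0, 0, 0, 0, 0]
    - [60, -0.03, 0, 0, 0, 0, 0]
    - [60, 0, 0, 0, 0, 0, 0]

```text
clock: 18.42
tool_pos: [0.5751, -0.1706, 0.4058]
eef_rot: [0.577, 0.817, -0.001, 0.0]
contact_force: [-0.6, -0.9, -0.1]
opening: 0.599
finger_force: 0.0
```

```bash
python3 - <<'E'
from h import *
snap('top','t4.png');snap('scene','s4.png')
a=cv2.resize(cv2.imread('pics/t4.png')[225:305,250:355],(790,600),interpolation=cv2.INTER_CUBIC)
b=cv2.resize(cv2.imread('pics/s4.png')[215:305,240:350],(790,600),interpolation=cv2.INTER_CUBIC)
cv2.imwrite('pics/c4.png',cv2.resize(np.hstack([a,b]),(800,304)))
E
```

```text
(no output)
```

View pics/c4.png

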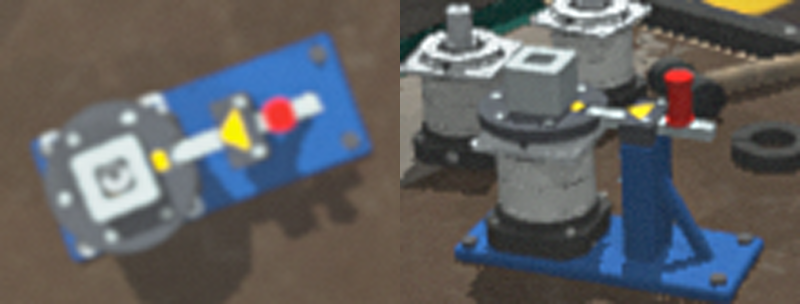

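```bash
python3 - <<'E'
from h import *
for f in('top0','t4'):
    i=cv2.imread(f'pics/{f}.png')[225:305,250:355].astype(float); w=np.clip(i[:,:,2]-2*np.maximum(i[:,:,0],i[:,:,1]),0,None)
    y,x=np.mgrid[225:305,250:355]; p=unproj('top',((w*x).sum()/w.sum(),(w*y).sum()/w.sum()),.161)[:2]
    print(p,np.linalg.norm(p-[.4861,.0807]))
E
```

```text
[ 0.52670393 -0.03363907] 0.12133467512571186
[ 0.51952638 -0.01400719] 0.1004329350475265
```

```bash
python3 -c "
from plant import r; print(r.finish_job())"
```

```text
the job is handed in; nothing more can be done
None
```

I turned the hub until its notch faced the yellow arrow (about 1–2° off, roughly 1 mm), slid the bolt home (knob about 100 mm from the axis, home is 101 mm), let go and handed the job in; no verdict came back.

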